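# Slide the tall bottle into its stall

## Robot

A 7-joint arm with a two-finger parallel gripper is mounted at the origin on the work surface. World frame = base frame: x ahead of the robot, y to its left, z up, the work surface at z = 0. Lengths are in m, angles in rad, forces in N, time in s.
With the tool pointing down it reaches from about 0.35 to 0.9 m from the base axis. Payload 19.9 kg.
Tool frame: the origin (TCP) lies midway between the tips of the shut fingers; the grasp point (between the pads) lies 19 mm behind it; z points along the fingers, x is the direction in which the jaws open and shut, and the axes are right-handed (so a half turn about z gives the same grasp; the last joint's range is limited). The gripper opens to 94 mm and grips with 3 to 60 N. Pads are 16 mm wide; open, the fingers measure 119 mm over their backs; the gripper's body (75 mm by 177 mm) begins 78 mm behind the grasp point.
Start: joints at [-1.298, 0.417, -0.01, 1.614, 0.005, 1.111, -0.053], TCP at [0.193, 0.594, 0.205] pointing down, gripper open.
Joint ranges: [-2.81, 2.81], [-0.39, 2.02], [-1.27, 1.25], [0.06, 2.57], [-1.19, 4.33], [0.19, 2], [-2.82, 2.82]. Speed limits (rad/s): [1.89, 1.89, 2.39, 2.39, 3.01, 3.01, 3.01].

## Interface

Orientations are given as a rotation vector (axis times angle).
In Python, from rig import r, vision, workorder gives the robot as it stands.
- The arm moves only by the tool servo_tool, never from a script. Its argument "moves" is a list of rows, each a list of 2 entries, a list of its own where there are three numbers: the shift along the tool's x, y, z in units of 25 mm (1.0 is 25 mm), then the turn, a rotation vector about the tool's x, y, z in degrees. In form: [[[dx, dy, dz], [ax, ay, az]], ...]. A call has 1 to 10 rows; each row is the pose to reach, as a shift and turn from the pose measured when the call began, along the tool's axes at that moment; what a row does not reach only later rows make up. A row lasts 1/12 s, in which the tool goes at most 41.7 mm and 7.16 degrees, less where a joint would pass 70% of its speed; a pose out of reach is approached as far as the arm can. A call with a gripper value outside its range is refused whole. "grip" is the finger opening in mm, from 0 to 94, set as the call begins (left out, the last holds). The fingers move at their own pace and stop on an object; "squeeze" is the grip in N (left out, the last holds). Time passes only in rows, so rows that repeat a pose let the fingers close. It gives the time, the measured TCP pose, the force and the opening at its end, in the units of the state.
- r.get_state(): the state, without advancing time (a new reading comes with each control period).
- vision.grab_frame(name): name is "scene" or "top" or "wrist"; returns the picture (420x560x3 uint8, red, green, blue); there is no depth.
- vision.camera_info(name): a dict with "intrinsics" (3x3 intrinsics, pixels), "origin" and "orientation" of the camera in the world. Camera axes: x right, y up, looking along -z (the intrinsics and any distortion apply to the point x, -y, -z); pixel columns grow to the right and rows downward; lengths in m; the calibration is good to about 2 mm. The wrist camera is an equidistant fisheye: a pixel r from the principal point sees the ray r / f radians off the axis. A picture is of the moment at which its call begins: read the wrist's pose just before it. camera_info takes no time and is no camera call; for the wrist camera it gives the pose at the moment of the call.
- workorder.close_job(): hands the job in, once; it reports no verdict.
The state is a dict: "time_s": time; "joint_pos": joint angles; "qvel": joint speeds; "joint_torque": joint torques, N m; "tool_pos": TCP position; "tool_rot": TCP orientation; "force": force on the tool from outside, world axes, zero at the start; "torque": the same for the moment, N m; "grip_width": finger opening in m.
Only numpy, scipy, OpenCV 4.12 (cv2) and the standard library are available. Lean on these libraries where they do the work, as an engineer would, in place of code of your own. Each camera call takes 0.05 s, during which the arm holds its last target. There are 200 camera calls.

## Task

The tall dressing bottle is brim-full with a loose cap, so do not pick it up or pinch it: push it gently, low on its body, with the fingertips or the outside of the fingers, so that it slides upright across the slate into the three-sided wooden stall and stands against the stall's back board. Do not lift, tip or ram the bottle, leave everything else where it is, and finish with the hand clear.

Things in the scene. Friction and masses are not known exactly. Their poses are not given: they have to be found in the camera images.
- bottle: tall narrow amber bottle with a black cap, loose, standing upright, about 350 g, 205 mm tall. Round: 62 mm in diameter from the slab up to 50 mm, tapering to 48 mm at 125 mm height, then a shoulder to a 24 mm neck at 152 mm; cap 29 mm wide. Origin: centre of its underside; z up along its axis. Pushed below about 40 mm height it slides upright; pushed higher than about 65 mm it tips over.
- stall: low three-sided wooden stall screwed to the slab, cannot move. Its boards are 34 mm high and 14 mm thick: a back board 118 mm long and two parallel side boards 45 mm long, 90 mm apart inside, open at the front. Origin: on the slab, at the middle of the back board's inner face; +y points straight out through the opening, x runs along the back board, z up. With the bottle against the back board its axis stands 31 mm out along +y.
- box: yellow plastic box with a flip-top lid, shut, 94 x 134 x 69 mm, loose bystander. Origin: centre of its underside; long side along y.
- pie_plate: small round aluminium pie plate, 124 mm across, 24 mm high, loose bystander. Origin: centre of its underside.
- punch_tin: open steel tin, 78 x 118 x 22 mm, with six steel punches in it, loose bystander. Origin: centre of its underside; long side along y.
- mallet: wooden mallet lying on the slab, loose bystander: barrel head 66 mm in diameter and 110 mm long along x, its handle 25 mm thick runs 210 mm along -y from the head's centre. Origin: on the slab under the head's centre.
Mind the look-alikes: they are no part of the job. Leave any blue or green look-alike of the stall alone.

How it is judged:
On the way, in this order (a step that is already met when the one before it is completed fails the run):
1. the bottle is pushed by the fingers (contact force between the fingers and bottle above 0.2 N), for 0.1 s.
2. the bottle stands in the stall, against the back board (y of bottle in the frame of stall below 0.041 m and x of bottle in the frame of stall between -0.017 and 0.017 m), for 0.2 s.
At the end, for the whole second after the job is handed in: The bottle stands upright (within 3 degrees) and at rest on the slab inside the stall, between the side boards and within 10 mm of touching the back board (all of step 2 and y of bottle in the frame of stall above 0.027 m and height (world z) of bottle below 0.004 m and angle between bottle's own z axis and vertical below 0.05 rad and linear speed of bottle below 0.01 m/s).
It fails at once if the bottle is lifted (its underside's centre over 12 mm above the slab) (height (world z) of bottle above 0.012 m).
It fails at once if the bottle is tipped by more than 14 degrees (angle between bottle's own z axis and vertical above 0.25 rad).
It fails at once if the bottle is squeezed or rammed (over 35 N from the fingers or against the stall) (contact force between any of the fingers, stall and bottle above 35 N).
It fails at once if the box, pie plate, punch tin or mallet is moved by more than 20 mm (distance of any of box, pie_plate, punch_tin, mallet from where it was at the start of the episode above 0.02 m).
It also fails if it takes over 51 s, if anything falls off the work surface, if the arm or the gripper's body presses on something with over 40 N, if the wrist force passes 120 N, or if a joint passes its speed limit or range.

## Working session

There is one attempt and no reset: what is moved stays moved. The work goes in short steps, Python scripts to look and compute and a tool call to move; the robot and the scene stay as the last step left them, time stands still between calls to the robot, and variables do not carry over. Pictures are saved under pics/ and viewed, about 8 in all and at most 12, crops included, and the job is handed in when it is done.

Besides the shell and the picture viewer there is one more tool, called after "Call:" as a command line: name --argument value ..., lists and objects as JSON in quotes. servo_tool: Moves the arm, as the interface text tells. Its arguments: {"type":"object","properties":{"moves":{"type":"array","items":{"type":"array"}},"grip":{"type":"number"},"squeeze":{"type":"number"}},"required":["moves"]}

```bash
mkdir -p pics; cat > h.py <<'E'
import numpy as np,cv2
from rig import r,vision,workorder
from scipy.spatial.transform import Rotation as R
def rot(o):
    o=np.array(o,float)
    if o.shape==(3,3): return o
    return R.from_rotvec(o).as_matrix() if o.size==3 else R.from_quat(o).as_matrix()
def ray(c,u,v):
    K=np.array(c["intrinsics"]);p=cv2.undistortPoints(np.array([[[u,v]]],float),K,None)[0,0]
    return np.array(c["origin"]),rot(c["orientation"])@np.array([p[0],-p[1],-1])
def onz(c,u,v,z):
    o,d=ray(c,u,v);return o+d*(z-o[2])/d[2]
def proj(c,P):
    q=rot(c["orientation"]).T@(np.array(P)-c["origin"]);q=np.array([q[0],-q[1],-q[2]]);k=np.array(c["intrinsics"])@q;return k[:2]/k[2]
def snap(n,f):
    im=vision.grab_frame(n);cv2.imwrite(f,im[:,:,::-1]);return im
E
python3 - <<'E'
from h import *
for n in("scene","top"):
    snap(n,f"pics/{n}1.png");print(n,vision.camera_info(n))
print(r.get_state())
E
```

```text
scene {'intrinsics': array([[400.78200192,   0.        , 275.97705346],
       [  0.        , 400.78200192, 208.12096415],
       [  0.        ,   0.        ,   1.        ]]), 'origin': array([1.06508576, 0.38173128, 0.58369561]), 'orientation': array([0.48094317, 1.0954568 , 2.14873747])}
top {'intrinsics': array([[427.15429679,   0.        , 278.45331175],
       [  0.        , 427.15429679, 210.59060492],
       [  0.        ,   0.        ,   1.        ]]), 'origin': array([ 0.35825023, -0.13394864,  1.14222405]), 'orientation': array([ 0.11136363, -0.121723  , -1.57860009])}
{'time_s': 0.1, 'joint_pos': array([-1.29847768,  0.41793419, -0.01029695,  1.61411362,  0.0046949 ,
        1.11072571, -0.05298939]), 'qvel': array([-0.00100174, -0.00087926,  0.00010085, -0.00168084, -0.00052874,
        0.00123961, -0.00140238]), 'joint_torque': array([ 1.84319164e-03, -8.52575755e+01,  6.40127007e-01, -4.26698935e+01,
       -4.89271490e-02,  1.62711268e-02,  5.33962839e-05]), 'tool_pos': array([0.19283755, 0.59413617, 0.2048756 ]), 'tool_rot': array([ 2.54067181e+00,  1.84658829e+00, -1.38612733e-03]), 'force': array([-0.59101522, -0.83887917, -0.58129481]), 'torque': array([ 0.00090527,  0.00918903, -0.0154007 ]), 'grip_width': 0.0937050503953447}
```

View pics/scene1.png

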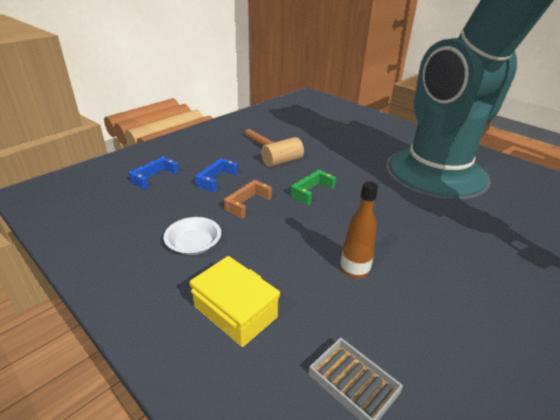

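View pics/top1.png

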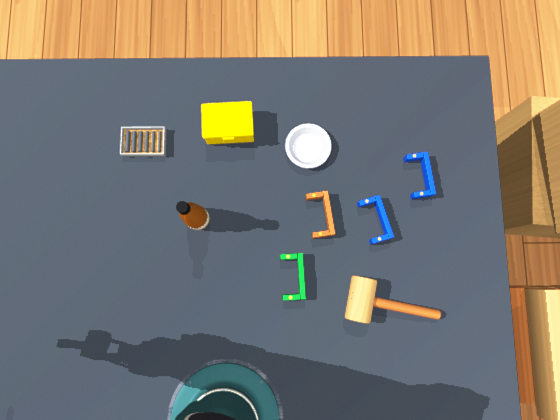

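Candidates for the stall in the top view are orange/wooden (321,214), green (293,277), blue (378,220) and blue (420,175). I choose the orange one, which opens to the left (+y). The only bottle is amber, with its base near (200,218).

```bash
python3 - <<'E'
from h import *
c=vision.camera_info("top");im=cv2.imread("pics/top1.png");hsv=cv2.cvtColor(im,cv2.COLOR_BGR2HSV)
m=cv2.inRange(hsv,(4,120,60),(22,255,255));m[:180]=0;m[245:]=0;m[:,:300]=0;m[:,340:]=0
P=np.array([onz(c,u,v,.034)[:2] for v,u in np.argwhere(m>0)],np.float32)
print("stall box(z.034)",cv2.minAreaRect(P),"\n",cv2.boxPoints(cv2.minAreaRect(P)),"mean",P.mean(0))
# bottle: cap centre & body base
k=cv2.inRange(im,(0,0,0),(32,32,32));k[:195]=0;k[220:]=0;k[:,:172]=0;k[:,196:]=0
v,u=np.argwhere(k>0).mean(0);print("cap px",u,v,onz(c,u,v,.205))
s=vision.camera_info("scene");im2=cv2.imread("pics/scene1.png")
# label/base ellipse scene: find amber mask bottom
h2=cv2.cvtColor(im2,cv2.COLOR_BGR2HSV);a=cv2.inRange(h2,(0,20,60),(30,255,255));a[:190]=0;a[285:]=0;a[:,:335]=0;a[:,385:]=0
q=np.argwhere(a>0);bot=q[:,0].max();sel=q[(q[:,0]>=bot-25)&(q[:,0]<=bot-8)];uc=(sel[:,1].min()+sel[:,1].max())/2
e=onz(s,uc,bot,0);d=e[:2]-np.array(s["origin"][:2]);d/=np.linalg.norm(d)
print("scene base px",uc,bot,e[:2],"axis",e[:2]+d*.031)
k=cv2.inRange(im2,(0,0,0),(35,35,35));k[:180]=0;k[202:]=0;k[:,:355]=0;k[:,385:]=0
v,u=np.argwhere(k>0).mean(0);print("cap",u,v,onz(s,u,v,.193))
for n,u,v,z in(("plate",308,146,.02),("box",227,122,.069),("green a",281,257,.034),("green b",283,297,.034),("green back",302,276,.034),("mallet",361,299,.06)):print(n,onz(c,u,v,z)[:2])
cv2.imwrite("pics/crop.png",np.hstack([cv2.resize(im[170:260,170:350],None,fx=3,fy=3),]))
E
```

```text
stall box(z.034) ((0.5136047005653381, -0.2512522041797638), (0.11949900537729263, 0.060944076627492905), 7.693097114562988) 
 [[ 0.45031375 -0.2290529 ]
 [ 0.4584722  -0.28944844]
 [ 0.57689565 -0.2734515 ]
 [ 0.5687372  -0.21305597]] mean [ 0.5150114  -0.26101914]
cap px 186.5185185185185 209.74074074074073 [0.50218006 0.06279642 0.205     ]
scene base px 357.0 278 [0.52916515 0.09572475] axis [0.50181607 0.08112928]
cap 365.1694915254237 192.72881355932202 [0.52066392 0.07458658 0.193     ]
plate [ 0.70244104 -0.22466732]
box [ 0.75448398 -0.00983607]
green a [ 0.40245637 -0.14740231]
green b [ 0.30106269 -0.15125094]
green back [ 0.35336201 -0.20067979]
mallet [ 0.29525288 -0.3448172 ]
```

View pics/crop.png

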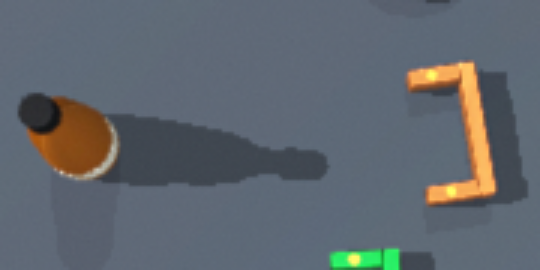

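The crop confirms the wooden stall, with its back board on the right and its opening facing the bottle. The bottle's cap is at top pixel (183,207) and its base circle is near (198,218).

```bash
python3 - <<'E'
from h import *
c=vision.camera_info("top");s=vision.camera_info("scene")
print(onz(c,183,207.3,.205),onz(c,197.7,217.7,.02))
print(onz(s,370,192,.19)) 
B=onz(c,197.7,217.7,.02)[:2]
for b in (B,[.502,.072],[.508,.068]):
  print(b,[proj(s,[*b,z]) for z in(0,.205)],[proj(c,[*b,z]) for z in(0,.205)])
st=r.get_state();print(rot(st["tool_rot"]))
E
```

```text
[0.50773914 0.07070235 0.205     ] [0.50896647 0.07164064 0.02      ]
[0.50797845 0.07684774 0.19      ]
[0.50896647 0.07164064] [array([353.256858  , 267.18519307]), array([368.57996171, 184.05363488])] [array([199.04576974, 218.67444995]), array([182.58835071, 206.75790086])]
[0.502, 0.072] [array([355.36792714, 265.67501894]), array([370.95553224, 182.73944025])] [array([198.8705098 , 221.24356971]), array([182.35763033, 209.86429411])]
[0.508, 0.068] [array([352.11837695, 266.08401153]), array([367.19864102, 183.07409269])] [array([200.39368053, 219.01610835]), array([184.22266526, 207.17120807])]
[[ 3.08682593e-01  9.51165065e-01 -2.74058637e-04]
 [ 9.51164405e-01 -3.08682702e-01 -1.12421415e-03]
 [-1.15391038e-03  8.63505165e-05 -9.99999331e-01]]
```

Bottle ≈ (0.508, 0.071). Bottle goal ≈ (0.512, −0.236). The plan is to set the jaws about 36 mm apart as a two-finger cradle behind the bottle. I'll tilt the hand back so its body clears the bottle, and push low along −y.

Call:
servo_tool --moves '[[[-10.3,16.6,0],[0,0,72]],[[-10.3,16.6,0],[0,0,72]],[[-10.3,16.6,0],[0,0,72]],[[-10.3,16.6,0],[0,0,72]],[[-10.3,16.6,0],[0,0,72]],[[-10.3,16.6,0],[0,0,72]],[[-10.3,16.6,0],[0,0,72]],[[-10.3,16.6,0],[0,0,72]],[[-10.3,16.6,0],[0,0,72]],[[-10.3,16.6,0],[0,0,72]]]' --grip 36 --squeeze 20

```text
time_s: 0.93
tool_pos: [0.4625, 0.2743, 0.2053]
tool_rot: [3.141, 0.002, -0.0]
force: [1.2, 1.0, -0.4]
grip_width: 0.0363
```

Call:
servo_tool --moves '[[[0,0,0],[0,0,0]],[[0,0,0],[0,0,0]]]'

```text
time_s: 1.1
tool_pos: [0.4638, 0.2719, 0.2051]
tool_rot: [3.14, -0.006, -0.0]
force: [0.3, 0.8, -0.4]
grip_width: 0.0357
```

```bash
cat >> h.py <<'E'
def need(p,tilt=35,yaw=0):
    """shift (25mm units) & turn (deg) in tool axes to reach TCP p; yaw: push heading turned about world z from -y"""
    st=r.get_state();M=rot(st["tool_rot"]);t=np.radians(tilt)
    T=R.from_euler('z',yaw,degrees=True).as_matrix()@np.array([[1,0,0],[0,-1,0],[0,0,-1.]])@R.from_euler('x',-tilt,degrees=True).as_matrix()
    print("at",st["tool_pos"].round(4),"F",st["force"].round(2),"grip",st["grip_width"],"t",st["time_s"])
    print("shift",(M.T@(np.array(p)-st["tool_pos"])/.025).round(2),"turn",np.degrees(R.from_matrix(M.T@T).as_rotvec()).round(1))
E
python3 -c "
from h import *
need([.508,.22,.205],0);need([.508,.20,.10])"
```

```text
at [0.4638 0.2719 0.2051] F [ 0.31  0.79 -0.4 ] grip 0.035711906216246966 t 1.1
shift [1.78 2.07 0.01] turn [ 0.1  0.  -0.2]
at [0.4638 0.2719 0.2051] F [ 0.31  0.79 -0.4 ] grip 0.035711906216246966 t 1.1
shift [1.78 2.86 4.21] turn [-34.9   0.1  -0.2]
```

Call:
servo_tool --moves '[[[0.5,0.6,0.8],[-7,0,0]],[[1,1.2,1.6],[-14,0,0]],[[1.4,1.8,2.4],[-21,0,0]],[[1.7,2.4,3.2],[-28,0,0]],[[1.78,2.86,4.0],[-35,0,0]],[[1.78,2.86,4.2],[-35,0,0]],[[1.78,2.86,4.2],[-35,0,0]],[[1.78,2.86,4.2],[-35,0,0]]]'

```text
time_s: 1.77
tool_pos: [0.508, 0.2006, 0.1011]
tool_rot: [2.533, -0.005, -0.001]
force: [0.1, 0.2, 0.8]
grip_width: 0.0359
```

```bash
python3 - <<'E'
from h import *
need([.508,.13,.020])
im=snap("top","pics/top2.png");im2=snap("scene","pics/s2.png")
cv2.imwrite("pics/v2.png",np.hstack([cv2.resize(im[150:260,120:260],(560,440)),])[:,:,::-1])
E
```

```text
at [0.508  0.2006 0.1011] F [0.06 0.16 0.81] grip 0.035861523381788905 t 1.7667
shift [0.01 0.46 4.28] turn [-0.1  0.1 -0.2]
```

View pics/s2.png

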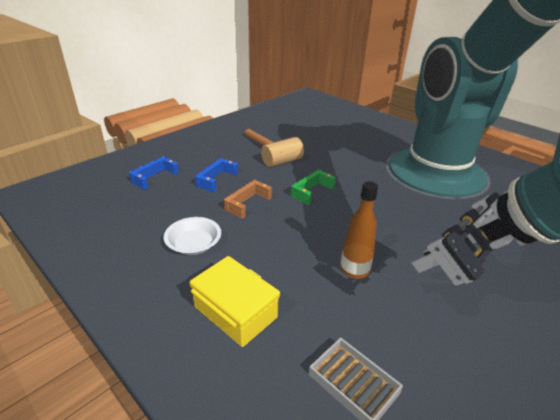

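The scene view shows the hand tilted back at (455,250), behind the bottle at (358,240), with nothing disturbed. Next I'll go down low.

Call:
servo_tool --moves '[[[0,0.1,1],[0,0,0]],[[0,0.2,2],[0,0,0]],[[0,0.3,3],[0,0,0]],[[0,0.4,3.8],[0,0,0]],[[0,0.46,4.28],[0,0,0]],[[0,0.46,4.28],[0,0,0]],[[0,0.46,4.28],[0,0,0]]]'

```text
time_s: 2.45
tool_pos: [0.5092, 0.1302, 0.0227]
tool_rot: [2.537, -0.01, 0.002]
force: [0.1, 0.6, 0.6]
grip_width: 0.036
```

```bash
python3 - <<'E'
from h import *
need([.508,.105,.020])
im=snap("top","pics/top3.png")
cv2.imwrite("pics/v3.png",cv2.resize(im[150:260,120:260],(700,550))[:,:,::-1])
E
```

```text
at [0.5092 0.1302 0.0227] F [0.14 0.64 0.6 ] grip 0.03600350354233473 t 2.45
shift [-0.04  0.77  0.66] turn [-0.4  0.  -0.4]
```

View pics/v3.png

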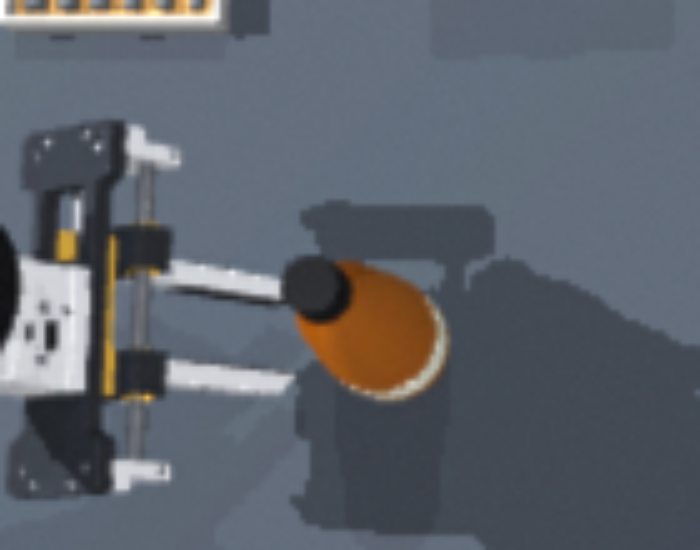

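The fingers straddle the bottle's base centre: finger midline at crop row ~329, base centre ~(387,335). Now a slow approach and push.

Call:
servo_tool --moves '[[[0,0.1,0.07],[0,0,0]],[[0,0.2,0.15],[0,0,0]],[[0,0.3,0.22],[0,0,0]],[[0,0.4,0.3],[0,0,0]],[[0,0.5,0.37],[0,0,0]],[[0,0.6,0.45],[0,0,0]],[[0,0.7,0.52],[0,0,0]],[[0,0.8,0.6],[0,0,0]],[[0,0.9,0.67],[0,0,0]],[[0,1.0,0.72],[0,0,0]]]'

```text
time_s: 3.33
tool_pos: [0.5092, 0.0999, 0.0221]
tool_rot: [2.538, -0.008, 0.003]
force: [-0.2, 0.7, -0.7]
grip_width: 0.0356
```

Call:
servo_tool --moves '[[[0,0.1,0.07],[0,0,0]],[[0,0.2,0.14],[0,0,0]],[[0,0.3,0.21],[0,0,0]],[[0,0.4,0.28],[0,0,0]],[[0,0.5,0.35],[0,0,0]],[[0,0.6,0.42],[0,0,0]],[[0,0.7,0.49],[0,0,0]],[[0,0.8,0.56],[0,0,0]],[[0,0.9,0.63],[0,0,0]],[[0,1.0,0.7],[0,0,0]]]'

```text
time_s: 4.17
tool_pos: [0.5091, 0.0691, 0.0219]
tool_rot: [2.538, -0.008, 0.003]
force: [-0.1, 0.7, -0.7]
grip_width: 0.036
```

```bash
python3 - <<'E'
from h import *
need([.509,.0,.020])
im=snap("top","pics/top4.png");im2=snap("scene","pics/s4.png")
cv2.imwrite("pics/v4.png",np.hstack([cv2.resize(im[160:250,140:250],(440,360)),im2[120:300,270:490].repeat(2,0).repeat(2,1)[:360]])[:,:800,::-1])
E
```

```text
at [0.5091 0.0691 0.0219] F [-0.13  0.66 -0.75] grip 0.03599364898056796 t 4.1667
shift [0.01 2.23 1.63] turn [-0.4 -0.  -0.4]
```

View pics/v4.png

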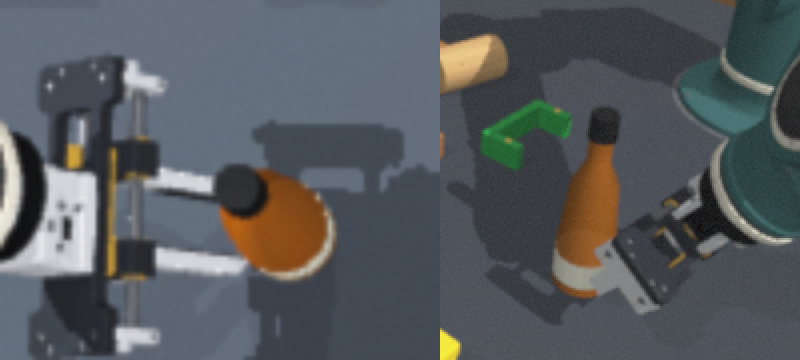

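The bottle is sliding upright between the fingertips: base at crop (283,225) and contact low on the label. Continuing.

Call:
servo_tool --moves '[[[0,0.12,0.08],[0,0,0]],[[0,0.26,0.18],[0,0,0]],[[0,0.4,0.28],[0,0,0]],[[0,0.55,0.39],[0,0,0]],[[0,0.7,0.5],[0,0,0]],[[0,0.85,0.6],[0,0,0]],[[0,1.0,0.71],[0,0,0]],[[0,1.15,0.82],[0,0,0]],[[0,1.3,0.92],[0,0,0]],[[0,1.45,1.03],[0,0,0]]]'

```text
time_s: 5.1
tool_pos: [0.5088, 0.0239, 0.0214]
tool_rot: [2.538, -0.009, 0.003]
force: [-0.5, 3.5, 2.5]
grip_width: 0.0362
```

Call:
servo_tool --moves '[[[0,0.14,0.1],[0,0,0]],[[0,0.28,0.2],[0,0,0]],[[0,0.42,0.3],[0,0,0]],[[0,0.57,0.4],[0,0,0]],[[0,0.72,0.51],[0,0,0]],[[0,0.87,0.61],[0,0,0]],[[0,1.01,0.72],[0,0,0]],[[0,1.16,0.82],[0,0,0]],[[0,1.3,0.92],[0,0,0]],[[0,1.45,1.03],[0,0,0]]]'

```text
time_s: 5.93
tool_pos: [0.5085, -0.0209, 0.0207]
tool_rot: [2.538, -0.009, 0.003]
force: [-0.4, 3.8, 3.6]
grip_width: 0.0362
```

Call:
servo_tool --moves '[[[0,0.14,0.1],[0,0,0]],[[0,0.28,0.2],[0,0,0]],[[0,0.42,0.3],[0,0,0]],[[0,0.57,0.4],[0,0,0]],[[0,0.72,0.51],[0,0,0]],[[0,0.87,0.61],[0,0,0]],[[0,1.01,0.72],[0,0,0]],[[0,1.13,0.8],[0,0,0]],[[0,1.22,0.86],[0,0,0]],[[0,1.3,0.92],[0,0,0]]]'

```text
time_s: 6.77
tool_pos: [0.5082, -0.0612, 0.0203]
tool_rot: [2.538, -0.009, 0.003]
force: [1.0, 2.7, 3.7]
grip_width: 0.0364
```

```bash
python3 - <<'E'
from h import *
need([.512,-.17,.020]);need([.512,-.204,.020])
im=snap("top","pics/top5.png");im2=snap("scene","pics/s5.png")
cv2.imwrite("pics/v5.png",np.hstack([cv2.resize(im[160:260,210:350],(560,400)),cv2.resize(im2[120:280,200:296],(240,400))])[:,:800,::-1])
E
```

```text
at [ 0.5082 -0.0612  0.0203] F [0.96 2.71 3.68] grip 0.03635722182167819 t 6.7667
shift [0.18 3.58 2.48] turn [-0.4  0.  -0.4]
at [ 0.5082 -0.0612  0.0203] F [0.96 2.71 3.68] grip 0.03635722182167819 t 6.7667
shift [0.19 4.7  3.25] turn [-0.4  0.  -0.4]
```

View pics/v5.png

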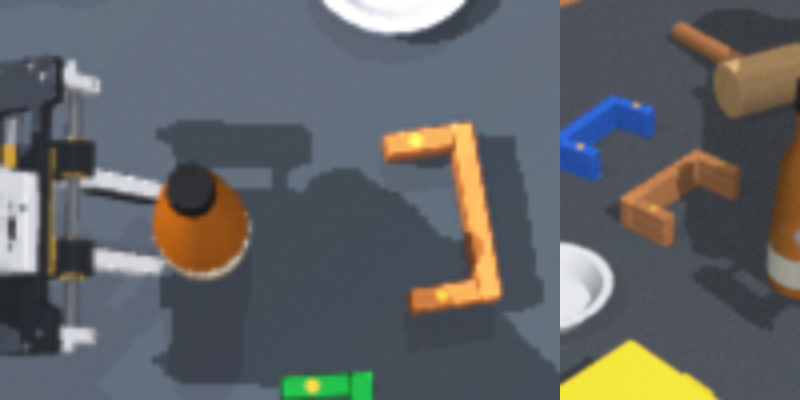

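```bash
python3 - <<'E'
from h import *
c=vision.camera_info("top")
print(onz(c,260.8,217.3,.02),onz(c,257.5,207.3,.205),proj(c,[.5116,-.2363,.02]))
E
```

```text
[ 0.50825936 -0.09533729  0.02      ] [ 0.50600563 -0.09449577  0.205     ] [313.93616234 215.49189672]
```

The bottle is at (0.508, −0.095) and lined up with the opening. The next strokes are slower.

Call:
servo_tool --moves '[[[0,0.12,0.08],[0,0,0]],[[0.01,0.26,0.18],[0,0,0]],[[0.02,0.4,0.28],[0,0,0]],[[0.02,0.55,0.38],[0,0,0]],[[0.03,0.7,0.49],[0,0,0]],[[0.04,0.85,0.59],[0,0,0]],[[0.05,1.0,0.69],[0,0,0]],[[0.06,1.15,0.8],[0,0,0]],[[0.07,1.3,0.9],[0,0,0]],[[0.08,1.45,1.0],[0,0,0]]]'

```text
time_s: 7.7
tool_pos: [0.5098, -0.1058, 0.0203]
tool_rot: [2.537, -0.01, 0.002]
force: [0.1, 1.6, 0.6]
grip_width: 0.0361
```

Call:
servo_tool --moves '[[[0,0.14,0.1],[0,0,0]],[[0.01,0.28,0.2],[0,0,0]],[[0.02,0.41,0.29],[0,0,0]],[[0.03,0.53,0.37],[0,0,0]],[[0.04,0.65,0.45],[0,0,0]],[[0.05,0.77,0.53],[0,0,0]],[[0.06,0.88,0.61],[0,0,0]],[[0.07,0.98,0.68],[0,0,0]],[[0.08,1.08,0.75],[0,0,0]],[[0.08,1.15,0.8],[0,0,0]]]'

```text
time_s: 8.53
tool_pos: [0.5116, -0.1412, 0.0202]
tool_rot: [2.537, -0.01, 0.003]
force: [-0.2, 2.4, 1.6]
grip_width: 0.0355
```

```bash
python3 - <<'E'
from h import *
need([.512,-.202,.020])
im=snap("top","pics/top6.png");im2=snap("scene","pics/s6.png")
cv2.imwrite("pics/v6.png",np.hstack([cv2.resize(im[170:250,250:350],(500,400)),cv2.resize(im2[100:260,200:320],(300,400))])[:,:800,::-1])
E
```

```text
at [ 0.5116 -0.1412  0.0202] F [-0.18  2.36  1.57] grip 0.0355464479807669 t 8.5333
shift [0.03 2.   1.39] turn [-0.4  0.  -0.4]
```

View pics/v6.png

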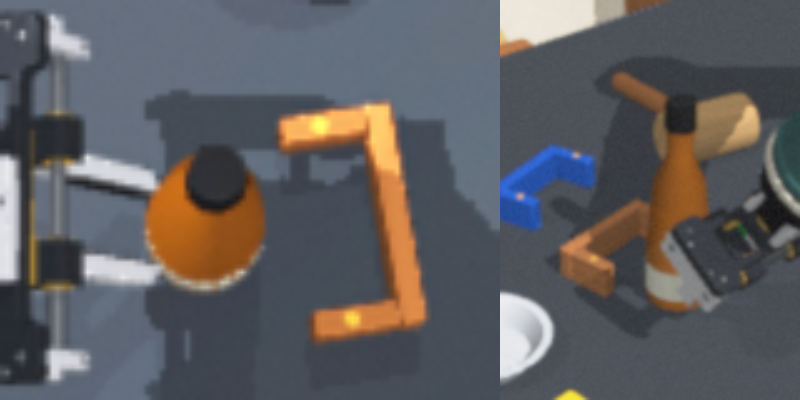

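The bottle is upright at the mouth of the stall, with its base at crop (207,233), midway between the side boards. Pushing in.

Call:
servo_tool --moves '[[[0,0.1,0.07],[0,0,0]],[[0,0.22,0.15],[0,0,0]],[[0,0.35,0.24],[0,0,0]],[[0.01,0.48,0.33],[0,0,0]],[[0.01,0.6,0.42],[0,0,0]],[[0.02,0.72,0.5],[0,0,0]],[[0.02,0.84,0.58],[0,0,0]],[[0.02,0.95,0.66],[0,0,0]],[[0.03,1.05,0.73],[0,0,0]],[[0.03,1.15,0.8],[0,0,0]]]'

```text
time_s: 9.47
tool_pos: [0.5121, -0.1766, 0.0201]
tool_rot: [2.537, -0.01, 0.002]
force: [-0.2, 3.7, 1.0]
grip_width: 0.0362
```

Call:
servo_tool --moves '[[[0,0.06,0.04],[0,0,0]],[[0,0.12,0.08],[0,0,0]],[[0,0.18,0.12],[0,0,0]],[[0,0.24,0.17],[0,0,0]],[[0,0.3,0.21],[0,0,0]],[[0,0.36,0.25],[0,0,0]],[[0,0.42,0.29],[0,0,0]],[[0,0.46,0.32],[0,0,0]],[[0,0.5,0.35],[0,0,0]],[[0,0.54,0.38],[0,0,0]]]'

```text
time_s: 10.3
tool_pos: [0.512, -0.1932, 0.02]
tool_rot: [2.537, -0.011, 0.002]
force: [0.2, 2.3, 1.8]
grip_width: 0.0362
```

```bash
python3 - <<'E'
from h import *
need([.512,-.202,.020])
im=snap("top","pics/top7.png");im2=snap("scene","pics/s7.png")
cv2.imwrite("pics/v7.png",np.hstack([cv2.resize(im[170:250,250:350],(500,400),interpolation=2),cv2.resize(im2[100:260,200:320],(300,400))])[:,:800,::-1])
E
```

```text
at [ 0.512  -0.1932  0.02  ] F [0.19 2.29 1.78] grip 0.036208345652313 t 10.3
shift [0.   0.29 0.2 ] turn [-0.4  0.  -0.5]
```

View pics/v7.png

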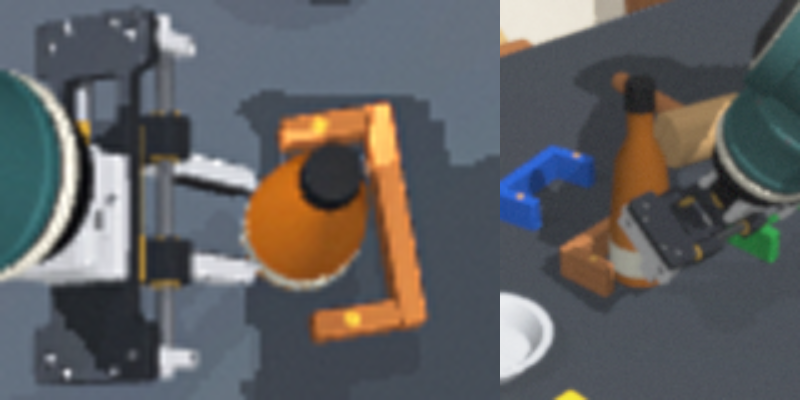

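The bottle is inside the stall with a ~9 mm gap left to the back board. I'll creep in with force checks.

Call:
servo_tool --moves '[[[0,0.03,0.02],[0,0,0]],[[0,0.06,0.04],[0,0,0]],[[0,0.09,0.06],[0,0,0]],[[0,0.12,0.08],[0,0,0]],[[0,0.15,0.1],[0,0,0]],[[0,0.18,0.13],[0,0,0]],[[0,0.21,0.15],[0,0,0]]]'

```text
time_s: 10.98
tool_pos: [0.5119, -0.1999, 0.0199]
tool_rot: [2.537, -0.011, 0.002]
force: [-0.0, 2.7, 1.9]
grip_width: 0.0361
```

Call:
servo_tool --moves '[[[0,0.02,0.02],[0,0,0]],[[0,0.05,0.03],[0,0,0]],[[0,0.07,0.05],[0,0,0]]]'

```text
time_s: 11.23
tool_pos: [0.5119, -0.2021, 0.0199]
tool_rot: [2.537, -0.011, 0.002]
force: [0.8, 2.1, 1.4]
grip_width: 0.036
```

Call:
servo_tool --moves '[[[0,0.02,0.02],[0,0,0]],[[0,0.04,0.03],[0,0,0]]]'

```text
time_s: 11.4
tool_pos: [0.5119, -0.2035, 0.0199]
tool_rot: [2.537, -0.011, 0.002]
force: [-0.5, 1.8, 2.7]
grip_width: 0.0363
```

```bash
python3 - <<'E'
from h import *
need([.512,-.204,.020])
im=snap("top","pics/top8.png");im2=snap("scene","pics/s8.png")
cv2.imwrite("pics/v8.png",np.hstack([cv2.resize(im[170:250,250:350],(500,400),interpolation=2),cv2.resize(im2[100:260,200:320],(300,400))])[:,:800,::-1])
E
```

```text
at [ 0.5119 -0.2035  0.0199] F [-0.48  1.79  2.66] grip 0.03629320823289343 t 11.4
shift [0.01 0.02 0.01] turn [-0.4  0.  -0.5]
```

View pics/v8.png

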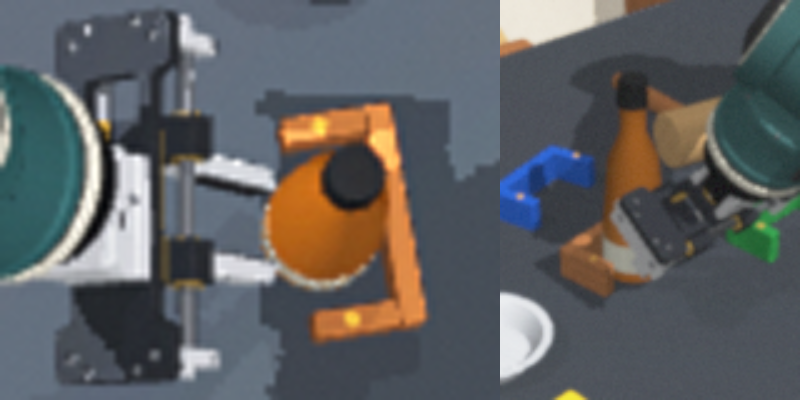

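Call:
servo_tool --moves '[[[0,0.03,0.02],[0,0,0]],[[0,0.05,0.04],[0,0,0]]]'

```text
time_s: 11.67
tool_pos: [0.512, -0.2049, 0.0197]
tool_rot: [2.537, -0.011, 0.003]
force: [-1.2, 9.5, 4.0]
grip_width: 0.036
```

Call:
servo_tool --moves '[[[0,0.03,0.02],[0,0,0]],[[0,0.05,0.04],[0,0,0]]]'

```text
time_s: 11.83
tool_pos: [0.5123, -0.2054, 0.0194]
tool_rot: [2.539, -0.01, 0.003]
force: [-4.0, 17.4, 12.2]
grip_width: 0.0359
```

The force rose to 17 N, so the bottle is against the back board. Backing straight off.

Call:
servo_tool --moves '[[[0,-0.1,-0.07],[0,0,0]],[[0,-0.2,-0.14],[0,0,0]],[[0,-0.4,-0.28],[0,0,0]],[[0,-0.7,-0.5],[0,0,0]],[[0,-1.0,-0.72],[0,0,0]],[[0,-1.4,-1.02],[0,0,0]],[[0,-2,-1.5],[0,0,0]],[[0,-2.6,-2.1],[0,0,0]],[[0,-3.2,-2.8],[0,0,0]],[[0,-3.6,-3.2],[0,0,0]]]'

```text
time_s: 12.67
tool_pos: [0.5133, -0.0826, 0.0345]
tool_rot: [2.539, -0.007, 0.005]
force: [0.2, -0.4, -0.4]
grip_width: 0.036
```

Call:
servo_tool --moves '[[[0,0,-1.2],[0,0,0]],[[0,0,-2.5],[0,0,0]],[[0,0,-3.5],[0,0,0]],[[0,0,-4],[0,0,0]],[[0,0,-4],[0,0,0]],[[0,0,-4],[0,0,0]]]'

```text
time_s: 13.17
tool_pos: [0.5132, -0.0253, 0.1169]
tool_rot: [2.54, -0.006, 0.006]
force: [-0.7, 0.5, -0.7]
grip_width: 0.0362
```

```bash
python3 - <<'E'
from h import *
need([.512,-.0,.1])
im=snap("top","pics/top9.png");im2=snap("scene","pics/s9.png")
cv2.imwrite("pics/v9.png",np.hstack([cv2.resize(im[170:250,250:350],(500,400),interpolation=2),cv2.resize(im2[100:260,200:320],(300,400))])[:,:800,::-1])
a=cv2.imread("pics/top1.png");b=im[:,:,::-1]
for n,(x0,y0,x1,y1) in dict(plate=(278,118,335,172),box=(195,95,260,150),tin=(115,118,172,162),mallet=(340,270,445,330)).items():
    print(n,cv2.phaseCorrelate(*[cv2.cvtColor(np.ascontiguousarray(i[y0:y1,x0:x1]),cv2.COLOR_BGR2GRAY).astype(float) for i in(a,b)]))
E
```

```text
at [ 0.5132 -0.0253  0.1169] F [-0.74  0.54 -0.69] grip 0.036193874239920425 t 13.1667
shift [-0.05 -1.22 -0.01] turn [-0.5 -0.2 -0.3]
plate ((0.01668016628837421, -0.01559922047350426), 0.9797897199084454)
box ((-0.041298045399507544, 0.008798540517425124), 0.9939458236946305)
tin ((-0.047788019672108106, 0.45681158846966596), 0.8748602944674391)
mallet ((-0.17017280732914486, 0.14660988693322352), 0.7076624215992822)
```

View pics/v9.png

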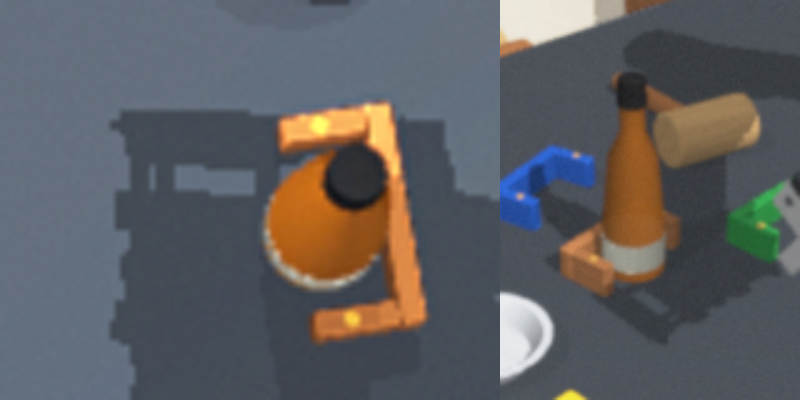

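The bottle stands upright in the stall against the back board, with its base at crop (326,228). The predicted goal is at (320,227). The hand is clear and the bystanders are unmoved. Handing in.

```bash
python3 - <<'E'
from h import *
c=vision.camera_info("top");d=np.array([-.134,.991]);o=np.array([.5157,-.267]);x=np.array([d[1],-d[0]])
for p in((315.2,215.6,.02),(321.2,205.6,.205)):
    P=onz(c,*p)[:2];print(P,"stall x,y",(P-o)@x,(P-o)@d)
workorder.close_job()
E
```

```text
[ 0.51127499 -0.23964767] stall x,y -0.0007199742765870369 0.027699106337947744
[ 0.5083463  -0.23611215] stall x,y -0.0031485489216453773 0.031595256864477714
the job is handed in; nothing more can be done
```

The bottle is standing upright in the wooden stall, against the back board. I pushed it low, with its contact about 25 mm up, between two fingertips set about 36 mm apart, and tilted the hand back so its body stayed clear. It slid about 0.31 m without tipping, I then backed the hand off, and the job is handed in at about 13 s of the 51 s allowed.

- **Contact with the back board:** the wrist force stayed at about 4 N or less while sliding, then rose to 17 N when the bottle met the board. I backed off at that point, under the 35 N limit.
- **Final position:** measured in the stall frame, the base is at x about −1 mm, y about 28 mm, and the cap at x about −3 mm, y about 32 mm. The target is 31 mm, and the two readings disagree by a few millimetres, which is about the accuracy of reading pixels by eye. The base reading is close to the 27 mm lower limit.
- **Bystanders:** comparing the first and last top pictures, the box, pie plate, punch tin and mallet shifted by less than half a pixel. The mallet match was weaker because shadows changed around it.
- **Not checked:** I took no picture after handing in, and the hand-in gives no verdict.

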